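Pack the terminal strips into the parts case under its tongued boards

TASK

Slide the parts case's clear guard door fully open and lay every loose terminal strip that is out on the desk flat on the floor of the well. Then cover them with the two loose boards side by side: angle each board's tongue into the groove under the lip and lower it until it lies flat on the ledges. Finally slide the door fully shut; leave the card case, the loupe and the usb stick that stand about where they are.

Things in the scene. Friction and masses are not known exactly. Their poses are not given: they have to be found in the camera images.
- well (a point): fixed wooden parts case, 124 (x) x 324 (y) x 57 high. Point: centre of the floor of its open well, 4 above the desk; axes of the case: x across it away from the robot, y left along it, z up. In this frame: well y -75 to 75; open floor x -34 to 42; end wall at y -75 rises to z 26; partition and closed deck at y 75 to 239 rise to z 40.
- groove (a point): middle of the groove that takes the boards' tongues, half-way up (z 21 of the well) and at its closed back (x -50 of the well); axes as the well's. The groove opens to +x, is 12 deep and 10 high (z 16 to 26 of the well); its floor is the near ledge (to x -34), its roof a 4 mm aluminium lip, both 150 long in y.
- far_ledge (a point): middle of the top of the far ledge (x 46, z 16 of the well), 8 wide in x; the far rail's face 4 beyond it stops the board. Groove back to that face is 100, a board is 96: home, it lies on both ledges, panel middle at x 4 to 8, z 20 of the well; too long to be dropped in flat. Near and far rails are 12 thick, tops at z 46, with thin guides at their outer edges to z 53 of the well.
- door (a joint): clear flat guard door lying on the case's rails, 116 x 157 x 5 (plus cover strips), top 51 above the well floor. It slides along the case's y: 0 = shut over the well, grows as it slides left (+y) over the closed deck, 0.156 = fully open (m). Friction about 1.5 N; stays where it is left.
- door_grip (a point): middle of the door's pull: an upright dark block 36 (x) x 14 (y) x 22 high in the middle of the door; the point is half-way up it (11 below its top), axes as the case's. Grip across the 14 mm and slide along y. At door = 0 it stands over the middle of the well.
- board_a_mid (a point): loose plywood cover board: panel 84 (x) x 68 (y) x 8; at its -x edge a tongue 64 wide, 4 thick, 12 long, flush with the underside. On the middle of the top a dark pull block 24 (x) x 16 (y) x 18 high, gripped across the 16. Point: panel centre, 4 above the underside; -x to the tongue, z up. About 120 g. Both boards are alike; either takes either half of the well (middles at y +-37).
- board_b_mid (a point): loose plywood cover board: panel 84 (x) x 68 (y) x 8; at its -x edge a tongue 64 wide, 4 thick, 12 long, flush with the underside. On the middle of the top a dark pull block 24 (x) x 16 (y) x 18 high, gripped across the 16. Point: panel centre, 4 above the underside; -x to the tongue, z up. About 120 g. Both boards are alike; either takes either half of the well (middles at y +-37).
- strip_1_mid (a point): white terminal strip (a row of five screw terminals), 17 wide x 60 long x 13 high, lying flat. The point is its centre, half-way up; its y axis runs along the 60 mm length, z up. May be absent. About 20 g.
- strip_2_mid (a point): white terminal strip (a row of five screw terminals), 17 wide x 60 long x 13 high, lying flat. The point is its centre, half-way up; its y axis runs along the 60 mm length, z up. May be absent. About 20 g.
- strip_3_mid (a point): white terminal strip (a row of five screw terminals), 17 wide x 60 long x 13 high, lying flat. The point is its centre, half-way up; its y axis runs along the 60 mm length, z up. May be absent. About 20 g.
- cards: bystander: flat memory card case 39 x 45 x 9; origin under it
- stick: bystander: usb stick 18 x 56 x 8 lying near the front edge of the desk; origin under it
- loupe: bystander: black loupe 41 dia x 38; origin under it
Mind the look-alikes: they are no part of the job. Leave any blue, brown or turquoise look-alike of the part that bears strip_1_mid alone.

How it is judged:
By the outcome, as a careful person would: the job done as asked, in the order asked, and still so for the second after the job is handed in, with the robot touching nothing.
Of strip_1, strip_2, strip_3 only 2 to 3 are there at a start; the rules pass over those that are not, and their reading is None.
At some moment in a run one of board_a, board_b may be knocked a few centimetres aside while the robot is not near it.
Once in a run the grip may slacken for a moment while it holds something.
It also fails if it takes over 208 s, if anything falls off the work surface, if the arm or the gripper's body presses on something with over 40 N, if the wrist force passes 120 N, or if a joint passes its speed limit or range.

ROBOT

A 6-joint arm with a two-finger parallel gripper is mounted at the origin on a cart in front of the work surface, level with it; the furniture and walls round the work are solid. World frame = base frame: x ahead of the robot, y to its left, z up, the work surface at z = 0. Lengths are in m, angles in degrees, forces in N, time in s.
With the tool pointing down it reaches from about 0.35 to 0.875 m from the base axis. Payload 15.5 kg.
Tool frame: the origin (TCP) lies at the very end of the fingers, on their centre line; the grasp point (between the pads) lies 19 mm behind it; z points along the fingers, y is the line along which they close (so a half turn about z gives the same grasp; the last joint's range is limited). The gripper opens to 85 mm and grips with 20 to 120 N. Pads are 22 mm wide; open, the fingers measure 114 mm over their backs; the gripper's body (76 mm by 85 mm) begins 54 mm behind the grasp point. The pads swing forward as they close: fully open they stand 13 mm farther back than shut.
Start: joints at [-76.175, 28.281, 77.091, -0, 74.628, -5.472], TCP at [0.207, -0.59, 0.231] pointing down, gripper open.
Joint ranges: [-166.48, 166.48], [-47.26, 123.95], [12.59, 153.08], [-70.14, 250.14], [6.76, 159.57], [-176.63, 176.63]. Speed limits (degrees/s): [108.29, 108.29, 147.25, 172.46, 172.46, 172.46].

INTERFACE

Orientations are given as a 3x3 rotation matrix whose columns are the frame's x, y, z axes.
In Python, from bench import ctrl gives the robot as it stands.
- The arm moves only by the shell command python3 -m crank 'ROWS'. ROWS is text: rows parted by semicolons, each of 7 numbers parted by spaces: the shift along the world's x, y, z in m, then the turn, a rotation vector about the world's x, y, z in degrees, then the opening, from 0 (shut) to 1 (fully open). A call has 1 to 20 rows; each row shifts and turns the commanded pose from where the row before left it; what a row does not reach is not made up. A row lasts 1/12 s, in which the tool goes at most 41.7 mm and 7.16 degrees, less where a joint would pass 70% of its speed; a pose out of reach is approached as far as the arm can. A call with a gripper value outside its range is refused whole. The fingers move at their own pace and stop on an object; the grip force is fixed at half the most. Time passes only in rows, so rows that do not move let the fingers close. It gives the time, the measured TCP pose, the force, the opening and the grip force at its end, in the units of the state.
- ctrl.state(): the state, without advancing time (a new reading comes with each control period).
- ctrl.get_image(name): name is "side" or "top" or "wrist"; returns (picture, depth): 420x560x3 uint8, red, green, blue; 420x560 float32, m along the optical axis (not along the pixel's ray), 0 where there is no reading.
- ctrl.camera_params(name): a dict with "camera_matrix" (3x3 intrinsics, pixels), "rvec" (rotation vector, rad) and "tvec" (3), from world to camera coordinates, as OpenCV has them. Camera axes: x right, y down, z forward; pixel columns grow to the right and rows downward; lengths in m; the calibration is good to about 2 mm. A picture is of the moment at which its call begins: read the wrist's pose just before it. camera_params takes no time and is no camera call; for the wrist camera it gives the pose at the moment of the call.
- ctrl.close_job(): hands the job in; it is judged then, once.
Trained networks look in the newest picture that a camera, given by its name, has taken for a name from the list of things; names that differ only in an ending like _2 or _b are one class to them, and where a whole thing is asked for, a point or a joint stands for the part that bears it (a point fixed in the world has none). Each returns a list of dicts, best first, with "p" (0 to 1); they miss things now and then, are a little off and sometimes report something else, mostly with a low value. They report only what shows in the picture. A call takes as long as a camera call. They do not tell look-alikes from the thing itself.
- ctrl.spot_in(camera, label): "position" ([column, row] as shares, 0 to 1, of the picture: columns of its width, rows of its height, amid what is visible of it).
- ctrl.masks_of(camera, label): "mask" (420x560 bool, what is visible of it) and "position" ([column, row] as shares, 0 to 1, of the picture: columns of its width, rows of its height, amid what is visible of it).
The state is a dict: "time_s": time; "qpos": joint angles; "qd": joint speeds; "joint_torque": joint torques, N m; "tcp_pos": TCP position; "tool_rot": TCP orientation; "force": force on the tool from outside, world axes, zero at the start; "wrist_torque": the same for the moment, N m; "opening": opening from 0.0 (shut) to 1.0 (fully open); "finger_force": force on a finger pad.
Only numpy, scipy, OpenCV 4.12 (cv2) and the standard library are available. Lean on these libraries where they do the work, as an engineer would, in place of code of your own. Each camera call takes 0.05 s, during which the arm holds its last target. There are 200 camera calls.

## Working session

There is one attempt and no reset: what is moved stays moved. The work goes in short steps, Python scripts to look and compute and a shell command to move; the robot and the scene stay as the last step left them, time stands still between calls to the robot, and variables do not carry over. Pictures are saved under pics/ and viewed, at most 14 in all, crops included, and the job is handed in when it is done.

```bash
ls; mkdir -p pics
cat > h.py <<'E'
import numpy as np, cv2
from bench import ctrl
def cam(n):
    p=ctrl.camera_params(n); K=np.array(p["camera_matrix"],float); R=cv2.Rodrigues(np.array(p["rvec"],float))[0]; t=np.array(p["tvec"],float).ravel()
    return K,R,t
def grab(n,f=None):
    c=cam(n); im,d=ctrl.get_image(n)
    if f: cv2.imwrite(f"pics/{f}.png",im[:,:,::-1])
    return im,d,c
def cloud(d,c):
    K,R,t=c; v,u=np.mgrid[:d.shape[0],:d.shape[1]]
    P=np.stack([(u-K[0,2])/K[0,0]*d,(v-K[1,2])/K[1,1]*d,d],-1)
    W=(P-t)@R; W[d<=0]=np.nan; return W
def onplane(u,v,z,c):
    K,R,t=c; r=R.T@np.array([(u-K[0,2])/K[0,0],(v-K[1,2])/K[1,1],1]); o=-R.T@t
    return o+r*(z-o[2])/r[2]
def rect(W,m,zlo,zhi):
    q=W[m]; q=q[np.isfinite(q).all(1)]; q=q[(q[:,2]>zlo)&(q[:,2]<zhi)]
    if len(q)<10: return None
    (x,y),(w,h),a=cv2.minAreaRect((q[:,:2]*1000).astype(np.float32))
    if w>h: a+=90; w,h=h,w   # a: w-axis(short) angle from x deg
    return [round(float(k),1) for k in (x,y,w,h,a,np.median(q[:,2])*1000)],len(q)
E
cat > a.py <<'E'
from h import *
s=ctrl.state(); print(s)
for n in ("top","side"):
    im,d,c=grab(n,n+"0"); W=cloud(d,c)
    print(n,-c[1].T@c[2])
    for l in ("strip_1_mid","board_a_mid","door","door_grip","cards","stick","loupe"):
        for r in ctrl.masks_of(n,l):
            m=r["mask"]; q=W[m]
            print(l,round(r["p"],2),(np.array(r["position"])*[560,420]).round(),m.sum(),rect(W,m,-1,1), im[m].mean(0).round())
E
python3 a.py
```

```text
pics
{'time_s': 0.0, 'qpos': array([-7.61760800e+01,  2.83144870e+01,  7.71274167e+01,  9.97792049e-04,
        7.46279078e+01, -5.47266294e+00]), 'qd': array([-0.08770988, -0.05830068, -0.01763811, -0.01678712, -0.00211796,
        0.00336864]), 'joint_torque': array([ 4.50447144e-03, -8.82146716e+01, -3.83876538e+01,  2.20764623e-04,
        9.92557645e-03, -7.95242613e-06]), 'tcp_pos': array([ 0.20644928, -0.58953895,  0.23070287]), 'tool_rot': array([[ 9.43822209e-01,  3.30453571e-01, -2.74827355e-04],
       [ 3.30453659e-01, -9.43821472e-01,  1.18715977e-03],
       [ 1.32913227e-04, -1.21128546e-03, -9.99999258e-01]]), 'force': array([ 0.16003311, -0.16685939,  0.35596908]), 'wrist_torque': array([-0.03600887, -0.02621373,  0.02968749]), 'finger_force': 0.0, 'opening': 0.9967246826118717}
top [0.33488855 0.03026918 1.3042106 ]
strip_1_mid 0.71 [364. 257.] 132 ([420.0, -203.4, 18.6, 59.6, 23.0, 12.2], 132) [214. 215. 195.]
board_a_mid 0.87 [283. 252.] 747 ([439.0, 19.8, 66.8, 96.6, 76.4, 7.7], 744) [224. 208. 133.]
board_a_mid 0.62 [388. 258.] 121 ([427.2, -276.5, 18.1, 54.9, 8
[... 780 characters left out ...]
.2, 59.8, 25.5, 13.0], 250) [161. 156. 140.]
strip_1_mid 0.58 [244. 285.] 194 ([438.2, -105.9, 23.1, 70.2, 13.8, 13.0], 193) [ 56.  84. 142.]
board_a_mid 0.67 [230. 247.] 806 ([441.4, 22.8, 81.2, 97.3, 76.3, 8.7], 804) [178. 156. 117.]
door 0.62 [279. 199.] 1839 ([591.4, 96.6, 118.9, 173.6, 176.9, 56.6], 1836) [171. 169. 170.]
door_grip 0.7 [274. 201.] 1852 ([591.1, 98.5, 119.1, 176.6, 177.5, 56.6], 1849) [171. 169. 170.]
door_grip 0.48 [267. 190.] 4397 ([606.5, 198.3, 150.5, 394.0, 177.5, 50.7], 4379) [162. 148. 129.]
cards 0.54 [206. 161.] 128 ([471.4, 381.4, 42.7, 49.0, 150.6, 9.3], 127) [139. 143. 140.]
loupe 0.55 [230. 145.] 165 ([552.7, 378.1, 37.2, 98.9, 7.3, 32.5], 163) [54. 52. 51.]
```

Run:
```python
import cv2
a=cv2.imread("pics/top0.png"); cv2.imwrite("pics/t1.png",cv2.resize(a[140:340,100:420],(800,500),interpolation=cv2.INTER_CUBIC))
a=cv2.imread("pics/side0.png"); cv2.imwrite("pics/s1.png",cv2.resize(a[110:410,100:500],(800,600),interpolation=cv2.INTER_CUBIC))
```

```text
(no output)
```

View pics/t1.png

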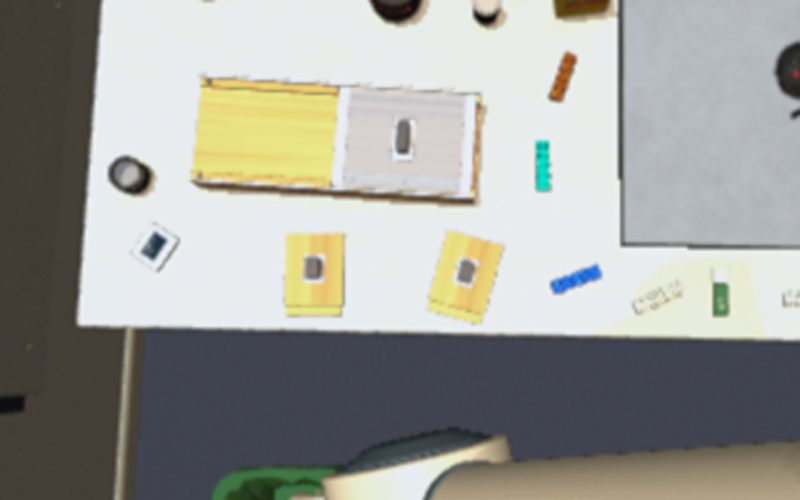

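View pics/s1.png

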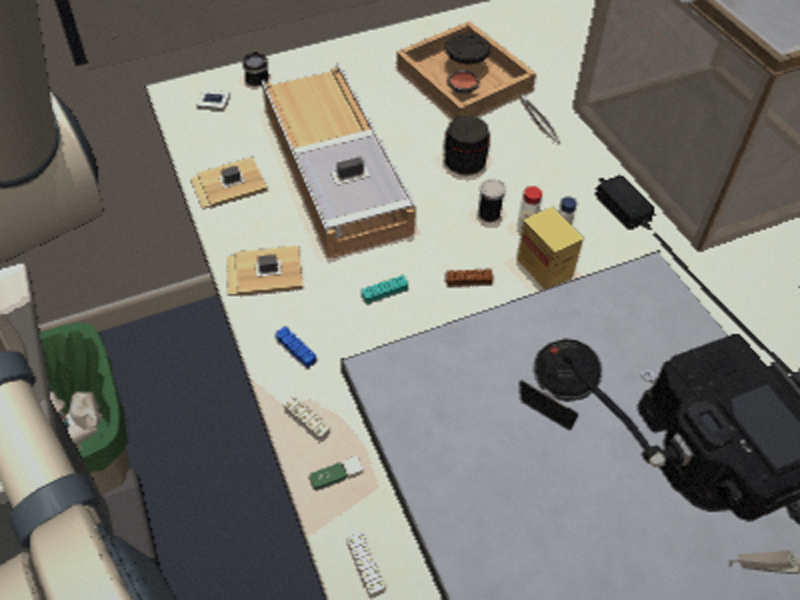

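The top view shows the case with its door shut (pull near full-picture pixel 261,195) and both boards with tongues toward the robot. White strips lie at about (364,257) and at the right edge, with blue, turquoise and brown look-alikes nearby. Next I'll measure the right-hand part and the geometry.

Run:
```python
from h import *
im,d,c=grab("top"); W=cloud(d,c)
cv2.imwrite("pics/t2.png",cv2.resize(im[150:350,340:,::-1],(770,700),interpolation=cv2.INTER_CUBIC))
cv2.imwrite("pics/t3.png",im[:,:,::-1])
z=W[:,:,2]; x=W[:,:,0]; y=W[:,:,1]
# compact objs above desk z 5-18
m=((z>0.005)&(z<0.018)&(x>0.33)&(x<0.9)&(abs(y)<0.75)).astype(np.uint8)
n,L,st,_=cv2.connectedComponentsWithStats(m)
for i in range(1,n):
    if 40<st[i,4]<1500: print("obj",rect(W,L==i,-1,1),im[L==i].mean(0).round())
# case high
m=((z>0.04)&(z<0.065)&(x>0.48)&(x<0.72)&(y>-0.1)&(y<0.4))
print("case",rect(W,m,0,1))
g=(z>0.066)&(z<0.09)&(abs(x-.59)<.05)&(abs(y-.09)<.06); print("grip",rect(W,g,0,1))
for zl,zh in ((.004,.0065),(.0065,.012),(.022,.03)):
  for yy in (.02,.2):
    g=(x>.36)&(x<.51)&(abs(y-yy)<.07); print("board",zl,rect(W,g,zl,zh))
# dark pull by colour
```

```text
obj ([879.5, 240.2, 37.6, 64.5, 3.1, 6.6], 83) [221. 179. 104.]
obj ([826.4, 305.5, 58.2, 73.3, 10.8, 6.7], 144) [213. 170.  99.]
obj ([792.1, 225.3, 4.4, 85.3, 11.6, 12.0], 54) [93. 73. 50.]
obj ([678.1, -94.9, 20.4, 58.7, 69.3, 11.9], 111) [161. 107.  67.]
obj ([571.3, -69.5, 15.3, 59.2, 90.4, 12.5], 119) [ 47. 203. 185.]
obj ([467.3, 377.6, 40.2, 44.0, 60.8, 8.2], 172) [172. 179. 187.]
obj ([443.1, 193.1, 69.4, 86.9, 90.8, 8.2], 545) [228. 210. 132.]
obj ([439.8, 21.1, 71.2, 94.3, 75.1, 8.3], 573) [230. 213. 134.]
obj ([440.2, -108.6, 20.8, 59.2, 20.2, 12.4], 123) [ 79. 132. 216.]
obj ([428.8, -276.9, 18.8, 57.9, 90.5, 8.1], 100) [152. 176. 147.]
obj ([419.6, -204.2, 17.8, 58.9, 26.2, 12.3], 123) [214. 214. 195.]
obj ([420.3, -378.6, 14.8, 60.2, 0.9, 12.7], 125) [213. 214. 206.]
case ([593.9, 201.8, 125.6, 390.4, 177.6, 51.3], 4631)
grip ([588.8, 92.0, 14.0, 35.0, 89.7, 79.2], 68)
board 0.004 ([442.2, 16.7, 132.7, 137.1, 177.5, 5.2], 265)
board 0.004 ([442.0, 201.8, 131.5, 136.8, 91.6, 5.3], 257)
board 0.0065 ([442.3, 20.8, 93.1, 129.7, 90.6, 8.7], 405)
board 0.0065 ([442.6, 202.0, 99.7, 106.1, 75.3, 8.6], 398)
board 0.022 ([444.6, 18.0, 15.1, 23.2, 79.7, 25.1], 40)
board 0.022 ([445.4, 192.8, 14.7, 20.6, 92.9, 25.8], 42)
```

View pics/t2.png

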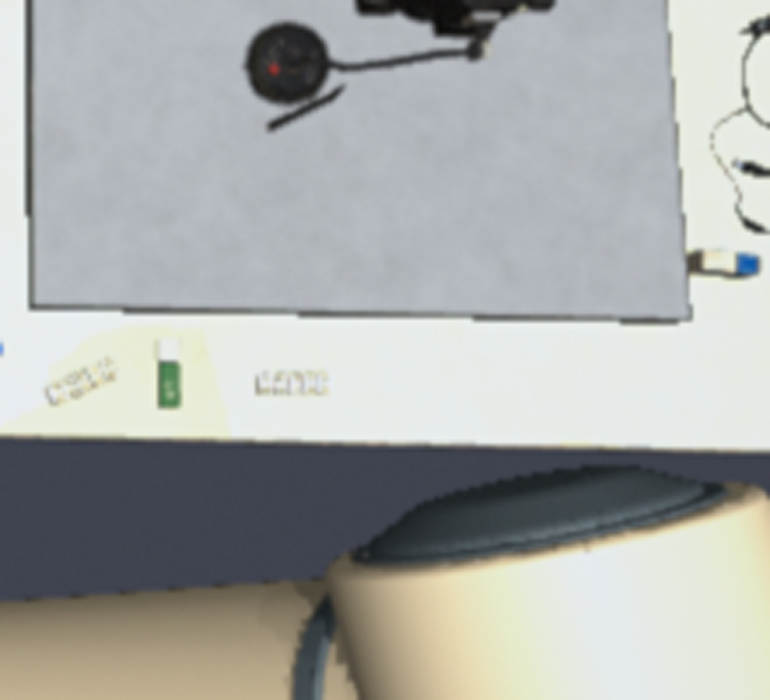

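The right part of the picture shows two white strips, at about (420,-204) and (420,-379) mm, with the usb stick between them. No third strip is in view. I'm moving above the door pull.

```bash
python3 -m crank '.0193 .0345 0 0 0 -1.1 1;.0193 .0345 0 0 0 -1.1 1;.0193 .0345 0 0 0 -1.1 1;.0193 .0345 0 0 0 -1.1 1;.0193 .0345 0 0 0 -1.1 1;.0193 .0345 0 0 0 -1.1 1;.0193 .0345 0 0 0 -1.1 1;.0193 .0345 0 0 0 -1.1 1;.0193 .0345 0 0 0 -1.1 1;.0193 .0345 0 0 0 -1.1 1;.0193 .0345 0 0 0 -1.1 1;.0193 .0345 0 0 0 -1.1 1;.0193 .0345 0 0 0 -1.1 1;.0193 .0345 0 0 0 -1.1 1;.0193 .0345 0 0 0 -1.1 1;.0193 .0345 0 0 0 -1.1 1;.0193 .0345 0 0 0 -1.1 1;.0193 .0345 0 0 0 -1.1 1;.0193 .0345 0 0 0 -1.1 1;.0193 .0345 0 0 0 -0.8 1'
cat >> h.py <<'E'
def tp():
    s=ctrl.state(); R=np.array(s["tool_rot"]); print("t",round(s["time_s"],2),"tcp",(np.array(s["tcp_pos"])*1000).round(1),"yaw_x",round(np.degrees(np.arctan2(R[1,0],R[0,0])),2),"z",R[:,2].round(3),"F",np.round(s["force"],1),"op",round(s["opening"],3),"ff",round(s["finger_force"],1))
def spot(W,im,x,y,r,zlo,zhi):
    m=(abs(W[:,:,0]-x)<r)&(abs(W[:,:,1]-y)<r); return rect(W,m,zlo,zhi)
E
python3 - <<'E'
from h import *
tp()
im,d,c=grab("wrist","w1"); W=cloud(d,c); tp()
print("cam",-c[1].T@c[2], np.isfinite(W[:,:,0]).mean())
z=W[:,:,2]
g=(z>0.07)&(z<0.09)&(abs(W[:,:,0]-.59)<.05)&(abs(W[:,:,1]-.09)<.06); print("grip",rect(W,g,0,1))
E
```

```text
time_s: 2.52
tcp_pos: [0.5932, 0.1022, 0.2314]
tool_rot: [[0.999, -0.043, 0.0], [-0.043, -0.999, -0.0], [0.0, 0.0, -1.0]]
force: [1.7, -0.7, 0.4]
opening: 1.001
finger_force: 0.0
t 2.52 tcp [593.2 102.2 231.4] yaw_x -2.45 z [ 0. -0. -1.] F [ 1.7 -0.7  0.4] op 1.001 ff 0.0
t 2.57 tcp [596.1 107.6 231.3] yaw_x -2.38 z [ 0.002  0.002 -1.   ] F [-3.   6.6 -0.8] op 1.001 ff 0.0
cam [0.67791781 0.09857815 0.37543886] 0.9960246598639456
grip ([592.8, 92.5, 14.0, 35.6, 87.7, 81.0], 572)
```

View pics/w1.png

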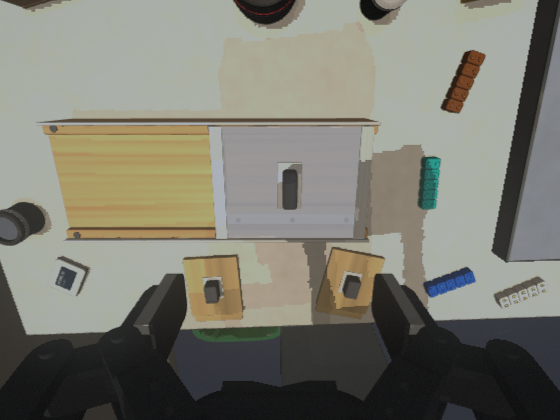

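The wrist view shows the pull at about (290,188) and both boards. The arm was still settling, so I'm re-measuring with it at rest.

Run:
```python
from h import *
im,d,c=grab("wrist"); tp()
im,d,c=grab("wrist","w2"); W=cloud(d,c); tp()
x,y,z=[W[:,:,i] for i in range(3)]
g=(z>0.07)&(z<0.09)&(abs(x-.59)<.05)&(abs(y-.09)<.06); print("grip",rect(W,g,0,1))
g=(z>0.052)&(z<0.07)&(abs(x-.59)<.08)&(abs(y-.09)<.1); print("door",rect(W,g,0,1))
for yy in (.02,.2):
    g=(abs(x-.445)<.05)&(abs(y-yy)<.05); print("pull",rect(W,g,.02,.032),"board",rect(W,g&(abs(x-.445)<.06),.006,.012))
# guide top edges z~57 lines
for sgn,x0 in ((-1,.53),(1,.655)):
    g=(abs(x-x0)<.02)&(z>.054)&(z<.065)&(y>.18)&(y<.32); q=W[g]; 
    if len(q)>10: print("guide",np.polyfit(q[:,1],q[:,0],1),len(q),np.median(q[:,2]), q[:,0].min(),q[:,0].max())
g=(abs(x-.6)<.08)&(z>.03)&(z<.065)&(y>-.05)&(y<.36);print(rect(W,g,0,1))
```

```text
t 2.62 tcp [594.6 104.7 231.1] yaw_x -2.22 z [ 0.002  0.001 -1.   ] F [-0.1 -1.1  0.2] op 1.004 ff 0.0
t 2.67 tcp [593.3 102.5 230.9] yaw_x -2.22 z [ 0.  0. -1.] F [-0.7 -0.5  0.4] op 1.0 ff 0.0
grip ([592.6, 92.4, 14.0, 35.9, 88.1, 81.0], 569)
door ([592.7, 100.0, 123.9, 184.9, 177.6, 56.7], 18473)
pull ([448.5, 18.7, 15.7, 24.5, 74.4, 27.0], 268) board ([443.2, 19.8, 68.4, 94.8, 76.0, 9.2], 2641)
pull ([448.5, 193.4, 16.0, 24.9, 91.7, 27.0], 264) board ([443.2, 193.4, 68.2, 95.6, 90.8, 9.4], 2767)
guide [0.04229494 0.52821963] 552 0.05792200580463276 0.5342129703663645 0.5428822166122399
guide [0.03822884 0.64980109] 590 0.058266757279504325 0.6553337835565204 0.6634047928613782
([595.4, 169.4, 124.3, 324.1, 177.7, 55.1], 37477)
```

```bash
python3 -m crank '0 -.004 -.035 0 0 0 .5;0 -.004 -.035 0 0 0 .5;0 0 -.035 0 0 0 .5;0 0 -.03 0 0 0 .5;0 0 -.02 0 0 0 .5;0 0 -.01 0 0 0 .5;0 0 -.005 0 0 0 .5;0 0 0 0 0 0 .5;0 0 0 0 0 0 .5;0 0 0 0 0 0 .0;0 0 0 0 0 0 .0;0 0 0 0 0 0 .0;0 0 0 0 0 0 .0;0 0 0 0 0 0 .0;0 0 0 0 0 0 .0'
```

```text
time_s: 3.92
tcp_pos: [0.5932, 0.0922, 0.0626]
tool_rot: [[0.999, -0.042, 0.002], [-0.042, -0.999, 0.0], [0.002, -0.0, -1.0]]
force: [-2.0, -1.3, 11.0]
opening: 0.146
finger_force: 58.8
```

```bash
python3 -m crank '0 0 .0025 0 0 0 0;.0003 .008 0 0 0 0 0;.0006 .014 0 0 0 0 0;.0006 .014 0 0 0 0 0;.0006 .014 0 0 0 0 0;.0006 .014 0 0 0 0 0;.0006 .014 0 0 0 0 0;.0006 .014 0 0 0 0 0;.0006 .014 0 0 0 0 0;.0006 .014 0 0 0 0 0;.0006 .014 0 0 0 0 0;.0005 .012 0 0 0 0 0;.0003 .008 0 0 0 0 0;.0001 .004 0 0 0 0 0;0 0 0 0 0 0 0;0 0 0 0 0 0 0;0 0 0 0 0 0 0'
```

```text
time_s: 5.33
tcp_pos: [0.5993, 0.2441, 0.0628]
tool_rot: [[0.999, -0.042, -0.002], [-0.042, -0.999, -0.008], [-0.001, 0.008, -1.0]]
force: [9.2, -49.2, -12.1]
opening: 0.144
finger_force: 67.7
```

```bash
python3 -m crank '0 -.003 .000 0 0 0 0;0 0 0 0 0 0 0;0 0 0 0 0 0 0'
python3 - <<'E'
from h import *
tp(); im,d,c=grab("top"); W=cloud(d,c)
E
```

```text
time_s: 5.58
tcp_pos: [0.5994, 0.2439, 0.0629]
tool_rot: [[0.999, -0.042, -0.001], [-0.042, -0.999, -0.004], [-0.001, 0.004, -1.0]]
force: [9.0, -25.4, -17.7]
opening: 0.143
finger_force: 67.2
t 5.58 tcp [599.4 243.9  62.9] yaw_x -2.42 z [-0.001 -0.004 -1.   ] F [  9.  -25.4 -17.7] op 0.143 ff 67.2
```

```bash
python3 -m crank '-.001 -.0035 -.0015 0 0 0 0;0 0 0 0 0 0 0;0 0 0 0 0 0 .5;0 0 0 0 0 0 .5;0 0 0 0 0 0 .5;0 0 .01 0 0 0 .5;0 0 .03 0 0 0 .5;-.005 -.02 .04 0 0 0 1;-.005 -.03 .04 0 0 0 1;-.005 -.03 .04 0 0 0 1;0 -.03 .02 0 0 0 1;0 -.02 0 0 0 0 1;0 -.01 0 0 0 0 1;0 0 0 0 0 0 1;0 0 0 0 0 0 1;0 0 0 0 0 0 1'
python3 - <<'E'
from h import *
im,d,c=grab("wrist","w3"); tp(); W=cloud(d,c); print(ctrl.state()["qpos"].round(1))
x,y,z=[W[:,:,i] for i in range(3)]
g=(z>0.07)&(z<0.09)&(abs(x-.597)<.05)&(abs(y-.245)<.06); print("grip",rect(W,g,0,1))
g=(z>0.015)&(z<0.024)&(abs(x-.592)<.07)&(abs(y-.09)<.1); print("ledge",rect(W,g,0,1))
g=(z>0.0)&(z<0.012)&(abs(x-.592)<.05)&(abs(y-.09)<.07); print("floor",rect(W,g,0,1))
E
```

```text
time_s: 6.97
tcp_pos: [0.5849, 0.1162, 0.2252]
tool_rot: [[0.999, -0.041, -0.001], [-0.041, -0.999, 0.0], [-0.001, -0.0, -1.0]]
force: [0.2, 0.1, -0.1]
opening: 1.003
finger_force: 0.0
t 7.02 tcp [584.9 116.4 225.2] yaw_x -2.35 z [-0.001  0.    -1.   ] F [-0.2  0.4  0.4] op 0.997 ff 0.0
[ 5.5 26.3 81.7  0.  72.  97.9]
grip ([598.9, 242.7, 13.6, 35.7, 87.4, 80.9], 737)
ledge ([603.0, 101.7, 103.4, 178.9, 177.7, 21.2], 2323)
floor ([594.8, 89.8, 74.6, 142.4, 177.6, 5.4], 8352)
```

View pics/w3.png

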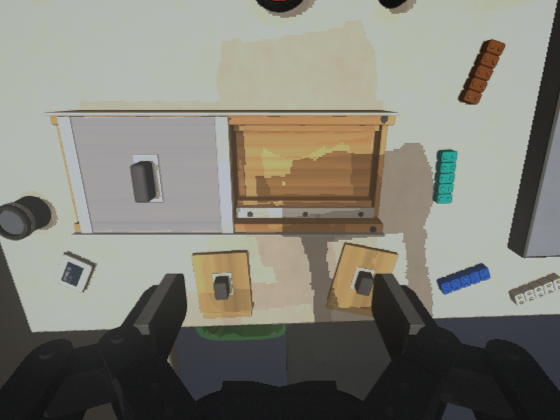

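The view shows the door left at about 150 mm, with the pull at (143,180). The well is open and empty, but the door is roughly 5 mm short of 156. I'll re-grip without vertical preload and push again.

```bash
python3 -m crank '.002 .02 0 0 0 0 .5;.003 .03 -.02 0 0 0 .5;.003 .03 -.03 0 0 0 .5;.003 .03 -.03 0 0 0 .5;.003 .0165 -.03 0 0 0 .5;0 0 -.03 0 0 0 .5;0 0 -.015 0 0 0 .5;0 0 -.006 0 0 0 .5;0 0 0 0 0 0 .5;0 0 0 0 0 0 .5;0 0 0 0 0 0 0;0 0 0 0 0 0 0;0 0 0 0 0 0 0;0 0 0 0 0 0 0;0 0 0 0 0 0 0'
python3 -m crank '0.0001 .002 0 0 0 0 0;0 0 0 0 0 0 0;0 0 0 0 0 0 0'
python3 -m crank '0.0001 .002 0 0 0 0 0;0 0 0 0 0 0 0;0 0 0 0 0 0 0'
python3 -m crank '0.0001 .002 0 0 0 0 0;0 0 0 0 0 0 0;0 0 0 0 0 0 0'
```

```text
time_s: 8.27
tcp_pos: [0.5999, 0.2408, 0.0674]
tool_rot: [[0.999, -0.042, 0.002], [-0.042, -0.999, 0.001], [0.002, -0.001, -1.0]]
force: [-1.3, 0.3, 8.2]
opening: 0.152
finger_force: 58.9
time_s: 8.52
tcp_pos: [0.6, 0.2429, 0.0675]
tool_rot: [[0.999, -0.042, 0.002], [-0.042, -0.999, 0.001], [0.002, -0.001, -1.0]]
force: [-1.4, 0.3, 9.2]
opening: 0.144
finger_force: 59.0
time_s: 8.77
tcp_pos: [0.6, 0.2437, 0.0674]
tool_rot: [[0.999, -0.042, 0.002], [-0.042, -0.999, -0.001], [0.002, 0.001, -1.0]]
force: [-1.4, -9.8, 10.3]
opening: 0.15
finger_force: 39.3
time_s: 9.02
tcp_pos: [0.6, 0.2439, 0.0674]
tool_rot: [[0.999, -0.042, 0.001], [-0.042, -0.999, -0.003], [0.001, 0.003, -1.0]]
force: [-1.0, -24.4, 15.6]
opening: 0.142
finger_force: 61.5
```

```bash
python3 -m crank '0 -.003 .002 0 0 0 0;0 0 0 0 0 0 .5;0 0 0 0 0 0 .5;0 0 0.01 0 0 0 .5;0 0 .03 0 0 0 .5;0 -.03 .04 0 0 0 1;0 -.03 .04 0 0 0 1;0 -.03 .04 0 0 0 1;0 -.02 .0 0 0 0 1;0 -.01 0 0 0 0 1;0 0 0 0 0 0 1;0 0 0 0 0 0 1'
python3 - <<'E'
from h import *
im,d,c=grab("wrist","w4"); tp(); W=cloud(d,c)
x,y,z=[W[:,:,i] for i in range(3)]
g=(z>0.07)&(z<0.095)&(abs(x-.597)<.05)&(abs(y-.245)<.06); print("grip",rect(W,g,0,1))
o=np.array([.5923,.0925]); a=np.radians(-2.35); cx=np.array([np.cos(a),np.sin(a)]); cy=np.array([-cx[1],cx[0]])
u=(W[:,:,:2]-o)@cx*1000; v=(W[:,:,:2]-o)@cy*1000
for vv in range(60,245,5):
    g=(abs(v-vv)<2.5)&(abs(u+35)<10); g2=(abs(v-vv)<2.5)&(abs(u-35)<10)
    print(vv,(np.nanmedian(z[g])*1000).round(1),(np.nanmedian(z[g2])*1000).round(1),im[g].mean(0).round())
g=(abs(u)<75)&(v>100)&(z>.03)
print("case ends",np.percentile(v[g&(abs(u)>59)],[99,99.9]) , np.percentile(v[g],[99.9]))
E
```

```text
time_s: 10.02
tcp_pos: [0.599, 0.1388, 0.2077]
tool_rot: [[0.999, -0.043, -0.001], [-0.043, -0.999, 0.0], [-0.001, -0.0, -1.0]]
force: [-0.9, -0.8, -0.9]
opening: 1.001
finger_force: 0.0
t 10.07 tcp [598.9 139.3 207.4] yaw_x -2.4 z [-0.001  0.    -1.   ] F [-0.4  0.7  0.2] op 1.0 ff 0.0
grip ([598.7, 242.0, 13.9, 36.0, 87.4, 81.0], 758)
60 20.7 5.9 [143. 120.  92.]
65 21.2 5.8 [121. 100.  79.]
70 32.8 32.5 [115. 102.  87.]
75 57.9 57.9 [175. 170. 156.]
80 57.9 58.0 [172. 170. 159.]
85 56.5 56.5 [157. 153. 153.]
90 56.3 56.6 [158. 154. 154.]
95 56.3 56.5 [157. 154. 154.]
100 56.5 56.6 [157. 154. 154.]
105 56.4 56.6 [158. 154. 154.]
110 56.4 56.6 [157. 154. 154.]
115 56.5 56.6 [157. 154. 154.]
120 56.5 56.5 [157. 154. 154.]
125 56.5 56.5 [157. 154. 155.]
130 56.5 56.5 [157. 154. 154.]
135 56.6 56.5 [157. 154. 154.]
140 56.5 56.4 [157. 154. 154.]
145 56.5 56.6 [157. 154. 154.]
150 56.6 56.6 [157. 154. 154.]
155 56.6 56.5 [157. 154. 155.]
160 56.6 56.5 [156. 152. 153.]
165 56.5 56.6 [157. 154. 154.]
170 56.5 56.5 [157. 154. 154.]
175 56.6 56.6 [157. 154. 154.]
180 56.5 56.6 [157. 154. 154.]
185 56.4 56.6 [157. 154. 155.]
190 56.5 56.7 [157. 154. 154.]
195 56.6 56.7 [157. 154. 155.]
200 56.7 56.6 [157. 154. 155.]
205 56.6 56.7 [157. 154. 155.]
210 56.6 56.6 [157. 154. 154.]
215 57.3 57.2 [156. 156. 156.]
220 58.3 58.1 [175. 181. 183.]
225 58.0 58.2 [174. 177. 173.]
230 57.2 56.9 [172. 162. 126.]
235 45.5 45.8 [174. 151. 105.]
240 45.2 45.2 [175. 159. 126.]
case ends [330.70207613 333.80225099] [332.20684625]
```

Run:
```python
from h import *
im,d,c=grab("wrist"); tp(); W=cloud(d,c)
x,y,z=[W[:,:,i] for i in range(3)]
o=np.array([.5923,.0925]); a=np.radians(-2.35); cx=np.array([np.cos(a),np.sin(a)]); cy=np.array([-cx[1],cx[0]])
u=(W[:,:,:2]-o)@cx*1000; v=(W[:,:,:2]-o)@cy*1000
f=lambda g:(np.nanmedian(z[g])*1000).round(1)
print("y-profile",[(k,f((abs(v-k)<.8)&(abs(u-5)<8))) for k in list(range(-96,-60,2))+list(range(62,76,2))+list(range(228,250,2))])
print("y far rail",[(k,f((abs(v-k)<.8)&(abs(u-56)<3))) for k in list(range(-96,-70,2))+list(range(228,250,2))])
print("x-profile",[(k,f((abs(u-k)<.8)&(abs(v+20)<15))) for k in list(range(-70,-26,2))+list(range(34,72,2))])
for n in ("top","side"):
    im,d,c=grab(n); W=cloud(d,c); x,y,z=[W[:,:,i] for i in range(3)]
    g=(z>0.07)&(z<0.095)&(abs(x-.597)<.05)&(abs(y-.245)<.06); print(n,"grip",rect(W,g,0,1))
```

```text
t 10.12 tcp [598.9 139.6 207.2] yaw_x -2.37 z [-0.001  0.    -1.   ] F [-0.2 -0.2  0.2] op 1.0 ff 0.0
y-profile [(-96, np.float64(nan)), (-94, np.float64(nan)), (-92, np.float64(nan)), (-90, np.float64(nan)), (-88, np.float64(nan)), (-86, np.float64(nan)), (-84, np.float64(31.2)), (-82, np.float64(31.2)), (-80, np.float64(24.6)), (-78, np.float64(6.2)), (-76, np.float64(5.2)), (-74, np.float64(5.3)), (-72, np.float64(5.4)), (-70, np.float64(5.3)), (-68, np.float64(5.3)), (-66, np.float64(5.6)), (-64, np.float64(5.3)), (-62, np.float64(5.1)), (62, np.float64(5.4)), (64, np.float64(5.6)), (66, np.float64(5.9)), (68, np.float64(5.4)), (70, np.float64(38.3)), (72, np.float64(58.0)), (74, np.float64(57.8)), (228, np.float64(57.1)), (230, np.float64(nan)), (232, np.float64(nan)), (234, np.float64(46.8)), (236, np.float64(45.7)), (238, np.float64(45.0)), (240, np.float64(nan)), (242, np.float64(nan)), (244, np.float64(nan)), (246, np.float64(nan)), (248, np.float64(nan))]
y far rail [(-96, np.float64(nan)), (-94, np.float64(nan)), (-92, np.float64(nan)), (-90, np.float64(nan)), (-88, np.flo
[... 892 characters left out ...]
, np.float64(33.6)), (-36, np.float64(21.2)), (-34, np.float64(13.3)), (-32, np.float64(5.6)), (-30, np.float64(5.4)), (-28, np.float64(5.1)), (34, np.float64(5.6)), (36, np.float64(5.3)), (38, np.float64(5.6)), (40, np.float64(6.1)), (42, np.float64(21.7)), (44, np.float64(21.4)), (46, np.float64(21.3)), (48, np.float64(nan)), (50, np.float64(50.7)), (52, np.float64(51.6)), (54, np.float64(51.4)), (56, np.float64(51.2)), (58, np.float64(51.5)), (60, np.float64(58.1)), (62, np.float64(33.6)), (64, np.float64(1.6)), (66, np.float64(1.4)), (68, np.float64(1.6)), (70, np.float64(1.6))]
top grip ([595.0, 241.8, 14.1, 34.5, 87.6, 78.9], 69)
side grip ([597.6, 240.8, 14.4, 35.7, 88.7, 79.4], 67)
  return np.nanmean(a, axis, out=out, keepdims=keepdims)
```

The case geometry now fits: the end wall is 6 thick, so the well centre is at about (592,88.5) mm. The door therefore started about 4 mm open, and I did reach the stop, then dragged it back about 1.5 mm. I'll nudge it with the fingers shut.

```bash
python3 -m crank '0 .02 -.02 0 0 0 0;0 .025 -.03 0 0 0 0;0 .025 -.03 0 0 0 0;0 .0 -.03 0 0 0 0;0 0 -.018 0 0 0 0;0 0 -.01 0 0 0 0;0 0 -.004 0 0 0 0;0 0 0 0 0 0 0;0 0.006 0 0 0 0 0;0 .003 0 0 0 0 0;0 .002 0 0 0 0 0;0 0 0 0 0 0 0'
python3 -m crank '0 .0015 0 0 0 0 0;0 0 0 0 0 0 0;0 .001 0 0 0 0 0;0 0 0 0 0 0 0'
```

```text
time_s: 11.22
tcp_pos: [0.5999, 0.2203, 0.0668]
tool_rot: [[0.999, -0.042, 0.001], [-0.042, -0.999, 0.0], [0.001, -0.001, -1.0]]
force: [-0.2, 0.2, -0.3]
opening: -0.002
finger_force: 0.0
time_s: 11.55
tcp_pos: [0.5995, 0.2221, 0.066]
tool_rot: [[0.999, -0.042, 0.0], [-0.042, -0.999, -0.0], [0.0, 0.0, -1.0]]
force: [0.2, -0.1, 0.1]
opening: 0.0
finger_force: 0.2
```

```bash
for i in 1 2; do python3 -m crank '0 .002 0 0 0 0 0;0 0 0 0 0 0 0;0 0 0 0 0 0 0'|grep -E "tcp|^force"; done
python3 -m crank '0 .001 0 0 0 0 0;0 0 0 0 0 0 0;0 0 0 0 0 0 0'|grep -E "tcp|^force"
```

```text
tcp_pos: [0.5995, 0.2232, 0.0659]
force: [0.6, -8.2, 1.9]
tcp_pos: [0.5994, 0.2237, 0.0658]
force: [1.9, -23.3, 5.4]
tcp_pos: [0.5994, 0.2239, 0.0659]
force: [1.6, -29.8, 5.8]
```

```bash
python3 -m crank '0 -.008 .0 0 0 0 0;0 -.002 .03 0 0 0 .7;0 0 .03 0 0 0 .7;0 0 .03 0 0 0 .7;-.0126 -.0298 .01 0 0 -4.5 .7;-.0126 -.0298 0 0 0 -4.5 .7;-.0126 -.0298 0 0 0 -4.5 .7;-.0126 -.0298 0 0 0 -4.5 .7;-.0126 -.0298 0 0 0 -4.5 .7;-.0126 -.0298 0 0 0 -4.5 .7;-.0126 -.0298 0 0 0 -4.5 .7;-.0126 -.0298 0 0 0 -4.5 .7;-.0126 -.0298 0 0 0 -4.5 .7;-.0126 -.0298 0 0 0 -4.5 .7;-.0126 -.0298 0 0 0 -4.5 .7;-.0126 -.0298 0 0 0 -4.5 .7;-.0126 -.0298 0 0 0 -4.5 .7;-.0126 -.0298 0 0 0 -4.1 .7;0 0 0 0 0 0 .7;0 0 0 0 0 0 .7'
cat > st.py <<'E'
from h import *
im,d,c=grab("wrist"); im,d,c=grab("wrist","ws"); tp(); W=cloud(d,c)
x,y,z=[W[:,:,i] for i in range(3)]
m=((z>0.006)&(z<0.019)&(x>.35)&(x<.52)&(y<-.12)).astype(np.uint8)
n,L,st,_=cv2.connectedComponentsWithStats(m)
for i in range(1,n):
    if 150<st[i,4]<9000: print(rect(W,L==i,0,1),im[L==i].mean(0).round())
E
python3 st.py
```

```text
time_s: 13.97
tcp_pos: [0.4225, -0.2013, 0.1659]
tool_rot: [[0.42, -0.908, 0.0], [-0.908, -0.42, -0.0], [0.0, -0.0, -1.0]]
force: [0.2, 1.0, 0.7]
opening: 0.699
finger_force: 0.0
t 14.07 tcp [ 423.1 -199.7  165.9] yaw_x -64.98 z [ 0.  0. -1.] F [ 0.9 -0.4 -0.1] op 0.697 ff 0.0
([481.2, -253.5, 0.5, 182.8, 0.2, 12.6], 254) [69. 67. 64.]
([424.0, -361.2, 17.2, 25.2, 1.7, 14.2], 718) [204. 204. 193.]
([431.1, -276.5, 18.3, 56.3, 90.0, 9.5], 1329) [119. 133. 110.]
([423.2, -204.3, 16.6, 59.6, 25.6, 14.4], 1120) [183. 174. 155.]
([449.4, -127.4, 17.1, 21.6, 21.6, 14.2], 355) [ 81. 111. 176.]
```

```bash
python3 -m crank '.0003 -.003 -.03 0 0 0 .6;0 0 -.035 0 0 0 .6;0 0 -.035 0 0 0 .6;0 0 -.03 0 0 0 .6;0 0 -.02 0 0 0 .6;0 0 -.009 0 0 0 .6;0 0 -.003 0 0 0 .6;0 0 0 0 0 0 .6;0 0 0 0 0 0 0;0 0 0 0 0 0 0;0 0 0 0 0 0 0;0 0 0 0 0 0 0;0 0 0 0 0 0 0;0 0 0 0 0 0 0'
```

```text
time_s: 15.23
tcp_pos: [0.4239, -0.2034, 0.0051]
tool_rot: [[0.423, -0.906, 0.002], [-0.906, -0.423, -0.001], [0.002, -0.001, -1.0]]
force: [0.4, 1.9, 15.8]
opening: 0.176
finger_force: 58.6
```

```bash
python3 -m crank '0 0 .02 0 0 0 0;0 0 .035 0 0 0 0;0 0 .035 0 0 0 0;.0082 .0118 .02 0 0 5.2 0;.0142 .021 0 0 0 5.2 0;.0142 .021 0 0 0 5.2 0;.0142 .021 0 0 0 5.2 0;.0142 .021 0 0 0 5.2 0;.0142 .021 0 0 0 5.2 0;.0142 .021 0 0 0 5.2 0;.0142 .021 0 0 0 5.2 0;.0142 .021 0 0 0 5.2 0;.0142 .021 0 0 0 5.2 0;.0142 .021 0 0 0 5.2 0;.0142 .021 0 0 0 5.4 0;.0062 .009 0 0 0 0 0;0 0 0 0 0 0 0;0 0 0 0 0 0 0;0 0 0 0 0 0 0'
cat > ho.py <<'E'
from h import *
im,d,c=grab("wrist","hold"); tp(); W=cloud(d,c)
T=np.array(ctrl.state()["tcp_pos"]); x,y,z=[W[:,:,i] for i in range(3)]
g=(abs(x-T[0])<.06)&(abs(y-T[1])<.06)&(abs(z-T[2])<.03)
print(rect(W,g&(im.min(2)>110),0,1))
E
python3 ho.py
```

```text
time_s: 16.82
tcp_pos: [0.5932, 0.0479, 0.114]
tool_rot: [[0.999, -0.044, -0.001], [-0.044, -0.999, -0.0], [-0.001, 0.0, -1.0]]
force: [0.5, -0.5, -0.1]
opening: 0.178
finger_force: 59.6
t 16.87 tcp [593.2  47.7 114. ] yaw_x -2.53 z [-0. -0. -1.] F [-0.1  0.7 -0.1] op 0.176 ff 59.6
([594.0, 54.6, 28.4, 60.5, 87.8, 123.1], 1206)
```

```bash
python3 -m crank '.001 0 -.03 0 0 0 0;0 0 -.035 0 0 0 0;0 0 -.02 0 0 0 0;0 0 -.01 0 0 0 0;0 0 -.006 0 0 0 0;0 0 -.0025 0 0 0 0;0 0 0 0 0 0 0;0 0 0 0 0 0 0'
python3 -m crank '0 0 -.001 0 0 0 0;0 0 0 0 0 0 .42;0 0 0 0 0 0 .42;0 0 0 0 0 0 .42;0 0 .02 0 0 0 .42;0 0 .035 0 0 0 .42;0 0 .035 0 0 0 .42;0 0 .03 0 0 0 .42;0 0 0 0 0 0 .42;0 0 0 0 0 0 .42'
python3 - <<'E'
from h import *
im,d,c=grab("wrist","w5"); tp(); W=cloud(d,c)
x,y,z=[W[:,:,i] for i in range(3)]
g=(abs(x-.595)<.045)&(abs(y-.085)<.075)&(z>.011)&(z<.026)&(im.min(2)>110); print(rect(W,g,0,1))
E
```

```text
time_s: 17.53
tcp_pos: [0.5956, 0.0486, 0.0115]
tool_rot: [[0.999, -0.042, 0.002], [-0.042, -0.999, -0.0], [0.002, -0.0, -1.0]]
force: [-0.1, 1.0, -0.6]
opening: 0.175
finger_force: 59.6
time_s: 18.37
tcp_pos: [0.5959, 0.0487, 0.1313]
tool_rot: [[0.999, -0.042, 0.004], [-0.042, -0.999, -0.0], [0.004, -0.0, -1.0]]
force: [-0.2, 0.3, -1.2]
opening: 0.419
finger_force: 0.0
t 18.42 tcp [595.   48.7 129.8] yaw_x -2.4 z [ 0.001 -0.    -1.   ] F [ 0.6  0.3 -0.3] op 0.419 ff 0.0
([596.2, 99.3, 81.1, 116.3, 177.6, 18.5], 1041)
```

View pics/w5.png

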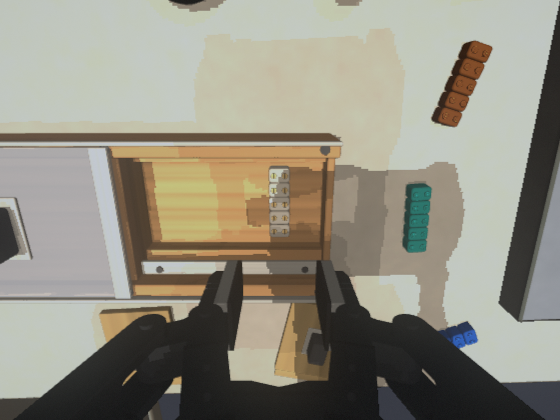

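Strip 1 lies flat in the well, at about (279,203) in the wrist view. On to strip 2.

```bash
python3 -m crank '-.01226 -.0305 .01 0 0 -6.2 .6;-.01226 -.0305 .01 0 0 -6.2 .6;-.01226 -.0305 .01 0 0 -6.2 .6;-.01226 -.0305 0 0 0 -6.2 .6;-.01226 -.0305 0 0 0 -6.2 .6;-.01226 -.0305 0 0 0 -6.2 .6;-.01226 -.0305 0 0 0 -6.2 .6;-.01226 -.0305 0 0 0 -6.2 .6;-.01226 -.0305 0 0 0 -6.2 .6;-.01226 -.0305 0 0 0 -6.2 .6;-.01226 -.0305 0 0 0 -6.2 .6;-.01226 -.0305 0 0 0 -6.2 .6;-.01226 -.0305 0 0 0 -6.2 .6;-.01226 -.0305 0 0 0 -5.7 .6;0 0 0 0 0 0 .6;0 0 0 0 0 0 .6;0 0 0 0 0 0 .6'; python3 st.py
```

```text
time_s: 19.83
tcp_pos: [0.4227, -0.3776, 0.1582]
tool_rot: [[0.023, -1.0, -0.001], [-1.0, -0.023, 0.002], [-0.002, 0.001, -1.0]]
force: [-0.3, 0.3, -0.3]
opening: 0.602
finger_force: 0.0
t 19.93 tcp [ 423.3 -377.1  158.7] yaw_x -88.61 z [-0.001  0.001 -1.   ] F [ 0.1 -0.   0.7] op 0.599 ff 0.0
([481.2, -415.2, 0.9, 229.2, 0.1, 12.8], 756) [67. 66. 63.]
([424.5, -379.2, 16.9, 59.8, 1.5, 14.6], 1186) [181. 173. 156.]
([431.1, -276.9, 19.0, 56.2, 89.1, 9.6], 886) [148. 169. 145.]
```

```bash
python3 -m crank '.001 -.0015 -.03 0 0 0 .6;0 0 -.035 0 0 0 .6;0 0 -.035 0 0 0 .6;0 0 -.03 0 0 0 .6;0 0 -.015 0 0 0 .6;0 0 -.008 0 0 0 .6;0 0 -.003 0 0 0 .6;0 0 0 0 0 0 .6;0 0 0 0 0 0 0;0 0 0 0 0 0 0;0 0 0 0 0 0 0;0 0 0 0 0 0 0;0 0 0 0 0 0 0;0 0 0 0 0 0 0'
```

```text
time_s: 21.1
tcp_pos: [0.4248, -0.3802, 0.0047]
tool_rot: [[0.023, -1.0, 0.001], [-1.0, -0.023, -0.001], [0.001, -0.001, -1.0]]
force: [-0.1, 1.8, 11.5]
opening: 0.175
finger_force: 58.9
```

```bash
python3 -m crank '0 0 .02 0 0 0 0;0 0 .035 0 0 0 0;0 0 .035 0 0 0 0;.0115 .0329 .02 0 0 5.76 0;.0115 .0329 0 0 0 5.76 0;.0115 .0329 0 0 0 5.76 0;.0115 .0329 0 0 0 5.76 0;.0115 .0329 0 0 0 5.76 0;.0115 .0329 0 0 0 5.76 0;.0115 .0329 0 0 0 5.76 0;.0115 .0329 0 0 0 5.76 0;.0115 .0329 0 0 0 5.76 0;.0115 .0329 0 0 0 5.76 0;.0115 .0329 0 0 0 5.76 0;.0115 .0329 0 0 0 5.76 0;.0115 .0329 0 0 0 5.76 0;.0115 .0329 0 0 0 5.76 0;.0115 .0329 0 0 0 5.76 0;0 0 0 0 0 0 0;0 0 0 0 0 0 0'; python3 ho.py
```

```text
time_s: 22.77
tcp_pos: [0.5972, 0.1154, 0.1139]
tool_rot: [[0.999, -0.037, 0.001], [-0.037, -0.999, 0.0], [0.001, -0.0, -1.0]]
force: [-0.1, 0.3, -0.7]
opening: 0.174
finger_force: 59.1
t 22.82 tcp [596.7 114.2 113.7] yaw_x -2.27 z [ 0. -0. -1.] F [0.5 0.7 0.3] op 0.172 ff 59.1
([597.3, 122.1, 28.6, 59.7, 88.8, 123.5], 1225)
```

```bash
python3 -m crank '0 0 -.03 0 0 0 0;0 0 -.035 0 0 0 0;0 0 -.02 0 0 0 0;0 0 -.01 0 0 0 0;0 0 -.006 0 0 0 0;0 0 -.0025 0 0 0 0;0 0 0 0 0 0 0;0 0 0 0 0 0 0'
python3 -m crank '0 0 -.001 0 0 0 0;0 0 0 0 0 0 .42;0 0 0 0 0 0 .42;0 0 0 0 0 0 .42;0 0 .02 0 0 0 .42;0 0 .035 0 0 0 .42;0 0 .035 0 0 0 .42;-.02 -.02 .03 0 0 0 .42;-.03 -.02 .02 0 0 0 .42;-.03 -.02 0.02 0 0 0 .42;-.02 -.01 0 0 0 0 .42;0 0 0 0 0 0 .42;0 0 0 0 0 0 .42;0 0 0 0 0 0 .42'
cat > bd.py <<'E'
from h import *
im,d,c=grab("wrist","wb"); tp(); W=cloud(d,c)
x,y,z=[W[:,:,i] for i in range(3)]
b=(x>.35)&(x<.52)
m=(b&(z>.022)&(z<.032)&(y>-.1)&(y<.33)).astype(np.uint8)
n,L,st,ce=cv2.connectedComponentsWithStats(m)
for i in range(1,n):
    if 80<st[i,4]<3000:
        r=rect(W,L==i,0,1); q=np.array(r[0][:2])/1000
        g=(np.hypot(x-q[0],y-q[1])<.065)
        print("pull",r,"board",rect(W,g,.006,.0125),"tongue",rect(W,g,.0035,.0065))
E
python3 bd.py
```

```text
time_s: 23.48
tcp_pos: [0.5975, 0.1136, 0.011]
tool_rot: [[0.999, -0.041, 0.002], [-0.041, -0.999, 0.0], [0.002, -0.0, -1.0]]
force: [-0.4, 0.8, -0.1]
opening: 0.177
finger_force: 59.1
time_s: 24.65
tcp_pos: [0.4974, 0.0438, 0.1691]
tool_rot: [[0.999, -0.04, 0.001], [-0.04, -0.999, 0.0], [0.001, -0.0, -1.0]]
force: [0.5, 0.3, -1.4]
opening: 0.422
finger_force: 0.0
t 24.7 tcp [497.6  44.  168.8] yaw_x -2.29 z [ 0.001  0.    -1.   ] F [-0.   0.7 -0.3] op 0.419 ff 0.0
pull ([448.1, 18.3, 16.1, 24.6, 75.3, 27.1], 406) board ([442.5, 19.7, 68.0, 95.3, 75.4, 9.4], 4532) tongue ([440.7, 14.2, 96.3, 107.1, 166.0, 5.3], 454)
pull ([448.6, 193.0, 16.3, 24.3, 91.0, 27.1], 433) board ([442.8, 193.3, 68.6, 95.5, 91.0, 9.5], 4701) tongue ([442.2, 192.3, 66.7, 96.1, 91.0, 5.4], 573)
```

View pics/wb.png

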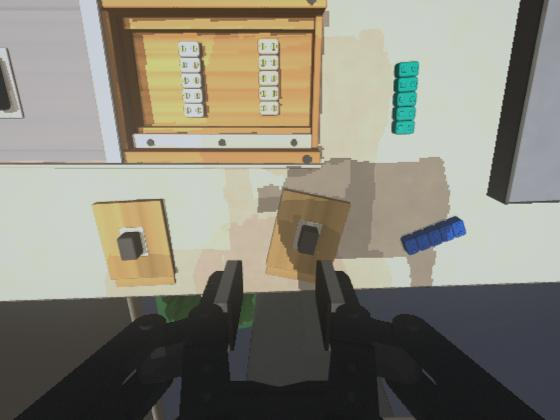

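Both strips lie in the well, at about (192,78) and (268,77). The boards are undisturbed, with pulls at (128,244) and (309,240). I'm gripping the right board, and checking the top view again for any third white strip.

```bash
python3 - <<'E'
from h import *
im,d,c=grab("top","t5"); W=cloud(d,c); z=W[:,:,2]
for n in ("top","side"):
    if n=="side": im,d,c=grab("side"); W=cloud(d,c)
    for r in ctrl.masks_of(n,"strip_1_mid"):
        m=r["mask"]; print(n,round(r["p"],2),rect(W,m,-1,1),im[m].mean(0).round())
E
python3 -m crank '-.01 -.006 -.02 0 0 -3 .5;-.015 -.008 -.03 0 0 -5 .5;-.015 -.008 -.03 0 0 -4.4 .5;-.0095 -.0037 -.03 0 0 0 .5;0 0 -.025 0 0 0 .5;0 0 -.014 0 0 0 .5;0 0 -.007 0 0 0 .5;0 0 -.002 0 0 0 .5;0 0 0 0 0 0 .5;0 0 0 0 0 0 .5'
```

```text
top 0.53 ([676.7, -93.3, 13.8, 56.1, 70.3, 12.0], 82) [152.  90.  44.]
top 0.45 ([438.0, -108.8, 15.3, 55.3, 19.3, 12.3], 98) [ 45.  89. 162.]
top 0.21 ([552.0, 415.2, 40.4, 54.5, 145.8, 34.2], 222) [109. 107. 103.]
side 0.64 ([440.8, -110.2, 16.8, 58.8, 23.0, 13.5], 192) [ 42.  66. 117.]
side 0.46 ([595.2, 46.7, 17.3, 57.1, 90.4, 16.9], 120) [161. 155. 141.]
side 0.44 ([681.8, -89.7, 26.8, 58.4, 69.2, 13.3], 181) [100.  66.  46.]
side 0.3 ([430.1, -277.6, 17.4, 54.1, 90.6, 9.2], 192) [123. 147. 129.]
time_s: 25.73
tcp_pos: [0.4479, 0.0181, 0.0115]
tool_rot: [[0.967, -0.253, 0.001], [-0.253, -0.967, -0.0], [0.001, -0.0, -1.0]]
force: [-0.1, 0.0, 0.4]
opening: 0.498
finger_force: 0.0
```

No third white strip on the desk. I'm gripping board A, lifting, squaring it to the case and tilting it.

```bash
python3 -m crank '0 0 0 0 0 0 0;0 0 0 0 0 0 0;0 0 0 0 0 0 0;0 0 0 0 0 0 0;0 0 0 0 0 0 0;0 0 .015 0 0 0 0;0 0 .03 0 0 0 0;0 0 .03 0 0 0 0;.01 .002 .0255 0 0 2 0;.02 .005 0 0 0 2.5 0;.03 .006 0 0 0 2.5 0;.03 .006 0 0 0 2.5 0;.03 .006 0 0 0 2.85 0;.02 .005 0 -.226 -5.495 0 0;.01 .0029 0 -.226 -5.495 0 0;.0063 0 0 -.226 -5.495 0 0;0 0 0 -.226 -5.495 0 0;0 0 0 0 0 0 0;0 0 0 0 0 0 0;0 0 0 0 0 0 0'
cat > ck.py <<'E'
from h import *
im,d,c=grab("wrist","ck"); tp(); W=cloud(d,c); s=ctrl.state(); T=np.array(s["tcp_pos"])*1000
th=np.radians(-2.35); cx=np.array([np.cos(th),np.sin(th),0]); cy=np.array([-cx[1],cx[0],0]); o=np.array([592.1,88.5,4.])
R=np.array(s["tool_rot"]); zt=R[:,2]
print("TCP case",[float(((T-o)@a).round(1)) for a in (cx,cy,np.array([0,0,1.]))],"tilt",np.degrees(np.arctan2(zt@cx,-zt[2])).round(2))
P=W.reshape(-1,3)*1000; L=(P-T)@R   # tool frame: x along board x, y = -board y, z down
g=(abs(L[:,0])<60)&(abs(L[:,1])<38)&(L[:,2]>-3)&(L[:,2]<10)&np.isfinite(L[:,0])&((L[:,0]>18)|(abs(L[:,1])>25))
q=L[g]; A=np.c_[q[:,:2],np.ones(len(q))]
k=np.linalg.lstsq(A,q[:,2],rcond=None)[0]
res=abs(A@k-q[:,2])<1.5; k=np.linalg.lstsq(A[res],q[res,2],rcond=None)[0]; q=q[res]
print("panel top in tool: z0",k[2].round(2),"slopes deg",np.degrees(k[:2]).round(2),"x",np.percentile(q[:,0],[1,99]).round(1),"y",np.percentile(q[:,1],[1,99]).round(1),len(q))
E
python3 ck.py
```

```text
time_s: 27.4
tcp_pos: [0.6039, 0.0509, 0.1117]
tool_rot: [[0.927, -0.041, 0.372], [-0.038, -0.999, -0.015], [0.372, 0.0, -0.928]]
force: [0.2, -0.0, -1.3]
opening: 0.172
finger_force: 59.8
t 27.45 tcp [604.4  50.8 111.9] yaw_x -2.36 z [ 0.373 -0.015 -0.928] F [ 0.1  0.2 -2.2] op 0.167 ff 59.8
TCP case [13.9, -37.2, 107.9] tilt 21.92
panel top in tool: z0 2.71 slopes deg [0.2  0.08] x [-19.8  41.7] y [-33.8  33.1] 8767
```

View pics/ck.png

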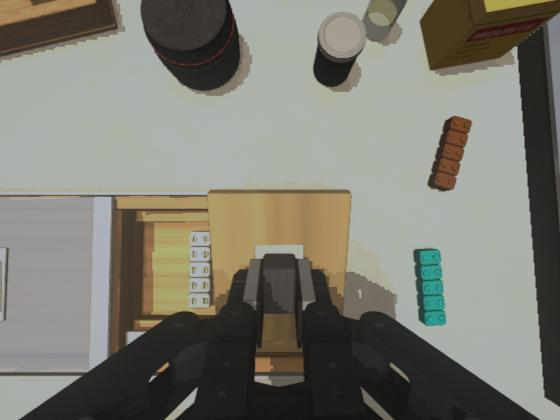

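The board is held square and tilted 22° above the right half of the well. Lowering it.

```bash
python3 -m crank '0 0 -.02 0 0 0 0;0 0 -.02 0 0 0 0;0 0 -.011 0 0 0 0;0 0 -.005 0 0 0 0;0 0 -.0025 0 0 0 0;0 0 0 0 0 0 0;0 0 0 0 0 0 0'
python3 ck.py
```

```text
time_s: 28.03
tcp_pos: [0.6042, 0.0509, 0.0535]
tool_rot: [[0.926, -0.041, 0.375], [-0.038, -0.999, -0.015], [0.375, 0.0, -0.927]]
force: [-0.2, -0.2, -1.2]
opening: 0.17
finger_force: 59.8
t 28.08 tcp [604.2  50.9  53.7] yaw_x -2.36 z [ 0.375 -0.015 -0.927] F [-0.1  0.4 -1.3] op 0.165 ff 59.8
TCP case [13.6, -37.1, 49.7] tilt 22.05
panel top in tool: z0 2.96 slopes deg [0.18 0.09] x [-19.3  42.2] y [-33.8  33.1] 8877
```

```bash
python3 -m crank '0 0 -.002 0 0 0 0;-.004 .0002 0 0 0 0 0;-.004 .0002 0 0 0 0 0;-.003 .0001 0 0 0 0 0;0 0 0 0 0 0 0'
python3 -m crank '-.002 .0001 0 0 0 0 0;0 0 0 0 0 0 0;0 0 0 0 0 0 0'
python3 ck.py
```

```text
time_s: 28.5
tcp_pos: [0.5919, 0.0515, 0.0511]
tool_rot: [[0.926, -0.041, 0.374], [-0.038, -0.999, -0.015], [0.375, -0.0, -0.927]]
force: [-1.7, 0.7, 0.4]
opening: 0.17
finger_force: 60.1
time_s: 28.75
tcp_pos: [0.5906, 0.0515, 0.051]
tool_rot: [[0.926, -0.041, 0.374], [-0.038, -0.999, -0.015], [0.375, -0.0, -0.927]]
force: [0.8, 0.0, 3.1]
opening: 0.171
finger_force: 60.2
t 28.8 tcp [590.7  51.5  51. ] yaw_x -2.35 z [ 0.374 -0.015 -0.927] F [0.9 1.1 2.8] op 0.164 ff 60.3
TCP case [0.1, -37.0, 47.0] tilt 22.01
panel top in tool: z0 2.73 slopes deg [0.55 0.1 ] x [-19.2  42.2] y [-33.8  33.1] 8872
```

```bash
python3 -m crank '.0009 0 -.0023 .113 2.748 0 0;.0009 0 -.0023 .113 2.748 0 0;.0008 0 -.0023 .113 2.748 0 0;.0008 0 -.0023 .113 2.748 0 0;0 0 0 0 0 0 0;0 0 0 0 0 0 0'
python3 -m crank '.0005 0 -.0022 .096 2.331 0 0;.0005 0 -.0022 .096 2.331 0 0;.0006 0 -.0022 .096 2.331 0 0;0 0 0 0 0 0 0;0 0 0 0 0 0 0'
python3 ck.py
```

```text
time_s: 29.3
tcp_pos: [0.5947, 0.0515, 0.0417]
tool_rot: [[0.98, -0.041, 0.193], [-0.04, -0.999, -0.008], [0.193, -0.0, -0.981]]
force: [2.4, -1.4, 3.7]
opening: 0.167
finger_force: 60.3
time_s: 29.72
tcp_pos: [0.5957, 0.0515, 0.035]
tool_rot: [[0.997, -0.041, 0.072], [-0.041, -0.999, -0.003], [0.072, 0.0, -0.997]]
force: [2.8, -0.4, 6.1]
opening: 0.168
finger_force: 60.6
t 29.77 tcp [595.6  51.5  35.1] yaw_x -2.35 z [ 0.073 -0.003 -0.997] F [ 2.6 -1.   4.5] op 0.169 ff 60.6
TCP case [5.0, -36.8, 31.1] tilt 4.17
panel top in tool: z0 2.64 slopes deg [0.72 0.04] x [-19.5  56.7] y [-33.7  33.2] 8815
```

Going well, so I'll level it and press lightly.

```bash
python3 -m crank '.0004 0 -.002 .086 2.1 0 0;.0005 0 -.002 .086 2.1 0 0;0 0 0 0 0 0 0;0 0 0 0 0 0 0'
python3 ck.py
```

```text
time_s: 30.1
tcp_pos: [0.5955, 0.0516, 0.0318]
tool_rot: [[0.999, -0.041, -0.003], [-0.041, -0.999, -0.0], [-0.003, 0.0, -1.0]]
force: [-7.1, -0.9, 22.3]
opening: 0.171
finger_force: 62.9
t 30.15 tcp [595.4  51.6  31.8] yaw_x -2.35 z [-0.002 -0.    -1.   ] F [-6.  -0.3 20.8] op 0.168 ff 62.8
TCP case [4.8, -36.7, 27.8] tilt -0.13
panel top in tool: z0 2.36 slopes deg [-0.06  0.09] x [-20.1  57.1] y [-33.7  33.3] 7928
```

```bash
python3 -m crank '0 0 .001 0 0 0 0;0 0 0 0 0 0 .38;0 0 0 0 0 0 .38;0 0 0 0 0 0 .38;0 0 0 0 0 0 .38;0 0 .02 0 0 0 .38;0 0 .035 0 0 0 .38;0 0 .04 0 0 0 .38;0 .01 .03 0 0 0 .38;-.02 .03 .02 0 0 0 .5;-.03 .03 0 0 0 0 .5;-.03 .02 0 0 0 0 .5;0 0 0 0 0 0 .5;0 0 0 0 0 0 .5;0 0 0 0 0 0 .5'
cat > pl.py <<'E'
from h import *
th=np.radians(-2.35); cx=np.array([np.cos(th),np.sin(th)]); cy=np.array([-cx[1],cx[0]]); o=np.array([.5921,.0885])
def chk():
    im,d,c=grab("wrist","pl"); tp(); W=cloud(d,c); z=W[:,:,2]*1000-4
    u=(W[:,:,:2]-o)@cx*1000; v=(W[:,:,:2]-o)@cy*1000
    for yy in (-37,37):
        print(yy,[(a,b,float(np.nanmedian(z[(abs(u-a)<4)&(abs(v-yy-b)<4)]).round(1))) for a in (-28,40) for b in (-25,25)])
        g=(abs(v-yy)<45)&(abs(u)<60)&(z>22.5)&(z<28)&(u>-36); q=np.c_[u[g],v[g]]
        if len(q)>50: print(np.percentile(q,[1,99],axis=0).round(1).tolist())
chk()
E
python3 pl.py; python3 bd.py
```

```text
time_s: 31.4
tcp_pos: [0.5174, 0.141, 0.1771]
tool_rot: [[0.999, -0.041, -0.003], [-0.041, -0.999, 0.0], [-0.003, 0.0, -1.0]]
force: [-0.3, -0.0, 0.2]
opening: 0.503
finger_force: 0.0
t 31.45 tcp [517.8 140.6 177. ] yaw_x -2.37 z [-0.003  0.    -1.   ] F [ 0.4 -0.3  1. ] op 0.497 ff 0.0
-37 [(-28, -25, 25.3), (-28, 25, 25.4), (40, -25, 25.4), (40, 25, 25.4)]
[[-35.1, -80.0], [50.0, -2.4]]
37 [(-28, -25, 1.3), (-28, 25, 1.4), (40, -25, 1.9), (40, 25, 2.3)]
[[-34.6, -7.9], [50.1, 74.9]]
t 31.5 tcp [517.9 140.4 176.9] yaw_x -2.4 z [-0.003  0.    -1.   ] F [ 0.3 -0.8  0.4] op 0.503 ff 0.0
pull ([449.0, 193.5, 16.3, 23.6, 91.9, 27.1], 256) board ([443.0, 193.4, 68.0, 95.4, 91.1, 9.4], 3710) tongue ([450.4, 176.0, 78.5, 113.6, 114.8, 5.3], 297)
```

View pics/pl.png

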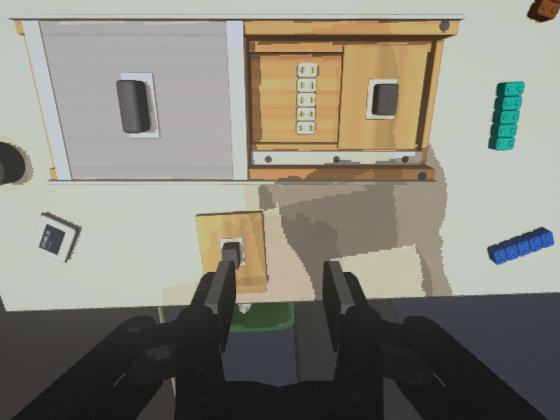

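Board A lies flat on the ledges, 25.4 at all four corners with the +1.3 camera bias. Its pull is at (385,98). Now board B.

```bash
python3 -m crank '-.02 .015 -.02 0 0 1.7 .5;-.025 .02 -.03 0 0 1.7 .5;-.024 .0177 -.035 0 0 0 .5;0 0 -.035 0 0 0 .5;0 0 -.025 0 0 0 .5;0 0 -.012 0 0 0 .5;0 0 -.006 0 0 0 .5;0 0 -.0025 0 0 0 .5;0 0 0 0 0 0 .5;0 0 0 0 0 0 .5'
```

```text
time_s: 32.33
tcp_pos: [0.4523, 0.1909, 0.017]
tool_rot: [[1.0, 0.018, -0.002], [0.018, -1.0, 0.0], [-0.002, -0.0, -1.0]]
force: [0.5, -0.4, -0.2]
opening: 0.5
finger_force: 0.0
```

```bash
python3 -m crank '-.0035 .0024 -.003 0 0 0 .5;0 0 -.0025 0 0 0 .5;0 0 0 0 0 0 .5;0 0 0 0 0 0 .5;0 0 0 0 0 0 0;0 0 0 0 0 0 0;0 0 0 0 0 0 0;0 0 0 0 0 0 0;0 0 0 0 0 0 0'
```

```text
time_s: 33.08
tcp_pos: [0.4481, 0.1935, 0.0112]
tool_rot: [[1.0, 0.018, -0.003], [0.018, -1.0, 0.0], [-0.003, -0.0, -1.0]]
force: [-1.0, 0.8, 8.2]
opening: 0.171
finger_force: 59.2
```

```bash
python3 -m crank '0 0 .015 0 0 0 0;0 0 .03 0 0 0 0;0 0 .03 0 0 0 0;.01 -.004 .0258 0 0 -1 0;.02 -.009 0 0 0 -1.2 0;.03 -.013 0 0 0 -1.2 0;.03 -.013 0 0 0 0 0;.03 -.013 0 0 0 0 0;.02 -.009 0 -.226 -5.495 0 0;.0122 -.0051 0 -.226 -5.495 0 0;.007 -.002 0 -.226 -5.495 0 0;0 0 0 -.226 -5.495 0 0;0 0 0 0 0 0 0;0 0 0 0 0 0 0;0 0 0 0 0 0 0'
python3 ck.py
```

```text
time_s: 34.33
tcp_pos: [0.6075, 0.1253, 0.1118]
tool_rot: [[0.929, -0.041, 0.369], [-0.038, -0.999, -0.016], [0.369, 0.0, -0.929]]
force: [0.4, -0.6, -1.1]
opening: 0.171
finger_force: 59.1
t 34.38 tcp [608.1 125.3 112. ] yaw_x -2.37 z [ 0.37  -0.015 -0.929] F [ 0.6  0.7 -2.4] op 0.172 ff 59.1
TCP case [14.4, 37.4, 108.0] tilt 21.71
panel top in tool: z0 2.13 slopes deg [-0.02  0.09] x [-19.4  41.8] y [-33.7  33.2] 8864
```

Board B is held just as square. Lowering it to case z 47.5, then into the groove.

```bash
python3 -m crank '0 0 -.02 0 0 0 0;0 0 -.02 0 0 0 0;0 0 -.011 0 0 0 0;0 0 -.006 0 0 0 0;0 0 -.003 0 0 0 0;0 0 0 0 0 0 0;0 0 0 0 0 0 0'
python3 ck.py
```

```text
time_s: 34.97
tcp_pos: [0.6078, 0.1253, 0.0522]
tool_rot: [[0.928, -0.041, 0.371], [-0.038, -0.999, -0.015], [0.372, 0.0, -0.928]]
force: [-0.4, -0.5, -2.1]
opening: 0.167
finger_force: 59.1
t 35.02 tcp [607.9 125.3  52.4] yaw_x -2.36 z [ 0.372 -0.015 -0.928] F [-0.6  0.1 -1.5] op 0.167 ff 59.1
TCP case [14.2, 37.5, 48.4] tilt 21.85
panel top in tool: z0 2.39 slopes deg [-0.11  0.04] x [-19.6  42.3] y [-34.2  33.2] 9010
```

```bash
python3 -m crank '-.004 .0002 -.001 0 0 0 0;-.004 .0002 0 0 0 0 0;-.003 .0001 0 0 0 0 0;-.001 0 0 0 0 0 0;0 0 0 0 0 0 0'
python3 -m crank '-.002 .0001 -.0005 0 0 0 0;0 0 0 0 0 0 0;0 0 0 0 0 0 0'
python3 ck.py
```

```text
time_s: 35.43
tcp_pos: [0.5948, 0.1258, 0.0508]
tool_rot: [[0.928, -0.041, 0.371], [-0.038, -0.999, -0.015], [0.371, 0.0, -0.929]]
force: [-0.3, 0.8, -1.5]
opening: 0.171
finger_force: 59.1
time_s: 35.68
tcp_pos: [0.5936, 0.126, 0.0505]
tool_rot: [[0.927, -0.041, 0.372], [-0.038, -0.999, -0.015], [0.372, -0.0, -0.928]]
force: [1.5, 0.7, 3.0]
opening: 0.167
finger_force: 59.6
t 35.73 tcp [593.6 126.   50.5] yaw_x -2.36 z [ 0.372 -0.015 -0.928] F [0.8 0.7 4.3] op 0.167 ff 59.6
TCP case [0.0, 37.5, 46.5] tilt 21.84
panel top in tool: z0 2.19 slopes deg [0.15 0.05] x [-19.5  42.4] y [-34.3  33.1] 9033
```

```bash
python3 -m crank '.0009 0 -.0023 .113 2.748 0 0;.0009 0 -.0023 .113 2.748 0 0;.0008 0 -.0023 .113 2.748 0 0;.0008 0 -.0023 .113 2.748 0 0;0 0 0 0 0 0 0;0 0 0 0 0 0 0'
python3 -m crank '.0005 0 -.0022 .096 2.331 0 0;.0005 0 -.0022 .096 2.331 0 0;.0006 0 -.0022 .096 2.331 0 0;0 0 0 0 0 0 0;0 0 0 0 0 0 0'
python3 ck.py
```

```text
time_s: 36.23
tcp_pos: [0.5975, 0.1258, 0.0411]
tool_rot: [[0.981, -0.041, 0.189], [-0.041, -0.999, -0.008], [0.19, -0.0, -0.982]]
force: [1.8, -0.8, 4.8]
opening: 0.172
finger_force: 59.7
time_s: 36.65
tcp_pos: [0.5984, 0.1258, 0.0343]
tool_rot: [[0.997, -0.041, 0.069], [-0.041, -0.999, -0.003], [0.069, 0.0, -0.998]]
force: [3.0, -0.3, 7.2]
opening: 0.17
finger_force: 60.1
t 36.7 tcp [598.4 125.8  34.5] yaw_x -2.35 z [ 0.069 -0.003 -0.998] F [ 3.  -0.9  5.9] op 0.167 ff 60.1
TCP case [4.7, 37.5, 30.5] tilt 3.98
panel top in tool: z0 2.07 slopes deg [0.45 0.04] x [-19.6  57.2] y [-36.9  33.3] 9069
```

```bash
python3 -m crank '.0004 0 -.002 .082 2.0 0 0;.0005 0 -.0015 .082 2.0 0 0;0 0 0 0 0 0 0;0 0 0 0 0 0 0'
python3 ck.py
python3 -m crank '0 0 .001 0 0 0 0;0 0 0 0 0 0 .38;0 0 0 0 0 0 .38;0 0 0 0 0 0 .38;0 0 0 0 0 0 .38;0 0 .02 0 0 0 .38;0 0 .035 0 0 0 .38;0 0 .04 0 0 0 .38;0 0 .03 0 0 0 .38;-.02 0 .02 0 0 0 .5;-.03 0 0 0 0 0 .5;-.03 0 0 0 0 0 .5;0 0 0 0 0 0 .5;0 0 0 0 0 0 .5;0 0 0 0 0 0 .5'
python3 pl.py
```

```text
time_s: 37.03
tcp_pos: [0.5984, 0.1259, 0.0312]
tool_rot: [[0.999, -0.041, -0.002], [-0.041, -0.999, -0.0], [-0.002, 0.001, -1.0]]
force: [-2.9, -0.3, 12.6]
opening: 0.169
finger_force: 61.0
t 37.08 tcp [598.5 125.8  31.2] yaw_x -2.36 z [-0.002 -0.001 -1.   ] F [-1.5  0.2 12.2] op 0.17 ff 60.9
TCP case [4.8, 37.6, 27.2] tilt -0.09
panel top in tool: z0 1.85 slopes deg [-0.04 -0.01] x [-20.5  57.2] y [-36.9  33.2] 8112
time_s: 38.33
tcp_pos: [0.5196, 0.1259, 0.177]
tool_rot: [[0.999, -0.041, -0.003], [-0.041, -0.999, 0.0], [-0.003, -0.0, -1.0]]
force: [0.5, 0.9, -0.2]
opening: 0.499
finger_force: 0.0
t 38.38 tcp [520.  125.9 176.9] yaw_x -2.36 z [-0.003  0.    -1.   ] F [ 0.3  0.3 -0.4] op 0.498 ff 0.0
-37 [(-28, -25, 25.2), (-28, 25, 25.3), (40, -25, 25.3), (40, 25, 25.3)]
[[-35.1, -80.0], [49.9, 7.3]]
37 [(-28, -25, 25.5), (-28, 25, 25.4), (40, -25, 25.5), (40, 25, 25.6)]
[[-35.1, -7.3], [49.9, 74.6]]
```

View pics/pl.png

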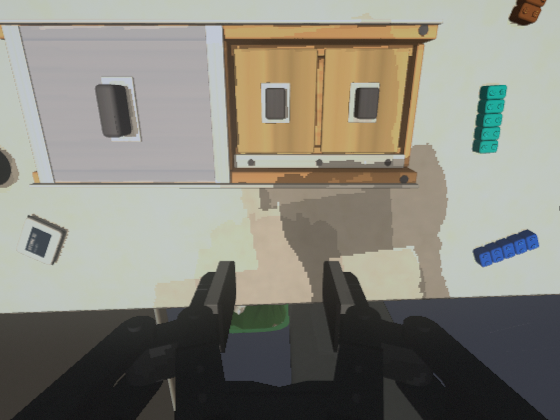

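Both boards lie flat side by side, with pulls at (276,103) and (366,102) and all corners about 25.4. Now shutting the door.

```bash
python3 -m crank '.012 .018 0 0 0 0 .5;.018 .026 0 0 0 0 .5;.02 .03 0 0 0 0 .5;.018 .026 -.01 0 0 0 .5;.011 .0175 -.03 0 0 0 .5;0 0 -.03 0 0 0 .5;0 0 -.025 0 0 0 .5;0 0 -.01 0 0 0 .5;0 0 -.0055 0 0 0 .5;0 0 0 0 0 0 .5;0 0 0 0 0 0 .5'
python3 - <<'E'
from h import *
im,d,c=grab("wrist"); tp()
E
```

```text
time_s: 39.3
tcp_pos: [0.599, 0.2434, 0.0675]
tool_rot: [[0.999, -0.041, -0.002], [-0.041, -0.999, 0.001], [-0.002, -0.001, -1.0]]
force: [-0.5, 0.4, 0.3]
opening: 0.5
finger_force: 0.0
t 39.35 tcp [599.2 243.5  67.9] yaw_x -2.37 z [-0.001  0.001 -1.   ] F [-1.   0.6  0.2] op 0.501 ff 0.0
```

```bash
python3 -m crank '0 0 -.001 0 0 0 0;0 0 0 0 0 0 0;0 0 0 0 0 0 0;0 0 0 0 0 0 0;0 0 0.001 0 0 0 0;-.0003 -.008 0 0 0 0 0;-.0006 -.014 0 0 0 0 0;-.0006 -.014 0 0 0 0 0;-.0006 -.014 0 0 0 0 0;-.0006 -.014 0 0 0 0 0;-.0006 -.014 0 0 0 0 0;-.0006 -.014 0 0 0 0 0;-.0006 -.014 0 0 0 0 0;-.0006 -.014 0 0 0 0 0;-.0006 -.014 0 0 0 0 0;-.0006 -.012 0 0 0 0 0;-.0002 -.005 0 0 0 0 0;0 0 0 0 0 0 0;0 0 0 0 0 0 0'
for i in 1 2; do python3 -m crank '0 -.002 0 0 0 0 0;0 0 0 0 0 0 0;0 0 0 0 0 0 0'|grep -E "tcp|^force|^opening"; done
```

```text
time_s: 40.93
tcp_pos: [0.5922, 0.0906, 0.0666]
tool_rot: [[0.999, -0.042, -0.002], [-0.042, -0.999, -0.0], [-0.002, 0.0, -1.0]]
force: [6.3, -2.2, -6.3]
opening: 0.141
finger_force: 60.4
tcp_pos: [0.5921, 0.0891, 0.0666]
force: [5.7, -1.4, -5.0]
opening: 0.142
tcp_pos: [0.5921, 0.0877, 0.0666]
force: [5.9, 3.5, -5.4]
opening: 0.148
```

```bash
python3 -m crank '0 -.0015 0 0 0 0 0;0 0 0 0 0 0 0;0 0 0 0 0 0 0'|grep -E "tcp|^force|^opening"
python3 -m crank '0 .001 0 0 0 0 0;0 0 0 0 0 0 .5;0 0 0 0 0 0 .5;0 0 0 0 0 0 .5;0 0 .02 0 0 0 .5;0 0 .035 0 0 0 .5;0 0 .04 0 0 0 .5;-.02 0 .03 0 0 0 .5;-.03 0 .02 0 0 0 .5;-.03 0 0 0 0 0 .5;0 0 0 0 0 0 .5;0 0 0 0 0 0 .5;0 0 0 0 0 0 .5'
python3 - <<'E'
from h import *
im,d,c=grab("wrist","end"); tp(); W=cloud(d,c)
x,y,z=[W[:,:,i] for i in range(3)]
g=(z>0.07)&(z<0.095)&(abs(x-.592)<.05)&(abs(y-.09)<.06); print("grip",rect(W,g,0,1))
for n in ("top",):
    im,d,c=grab(n); W=cloud(d,c)
    for l in ("cards","loupe","stick"):
        print(l,[(round(r["p"],2),rect(W,r["mask"],-1,1)) for r in ctrl.masks_of(n,l)])
E
```

```text
tcp_pos: [0.5921, 0.0875, 0.0666]
force: [5.7, 16.3, -4.9]
opening: 0.144
time_s: 42.77
tcp_pos: [0.5119, 0.0876, 0.2116]
tool_rot: [[0.999, -0.041, -0.003], [-0.041, -0.999, 0.0], [-0.003, 0.0, -1.0]]
force: [-0.5, -0.2, -0.6]
opening: 0.499
finger_force: 0.0
t 42.82 tcp [512.2  87.7 211.3] yaw_x -2.37 z [-0.003  0.    -1.   ] F [ 0.6 -0.3  0.5] op 0.502 ff 0.0
grip ([592.1, 88.1, 13.6, 35.9, 86.9, 81.1], 804)
cards [(0.68, ([467.1, 377.4, 36.7, 41.6, 59.0, 7.9], 180))]
loupe [(0.51, ([547.9, 409.3, 37.1, 40.6, 144.3, 35.0], 187))]
stick []
```

View pics/end.png

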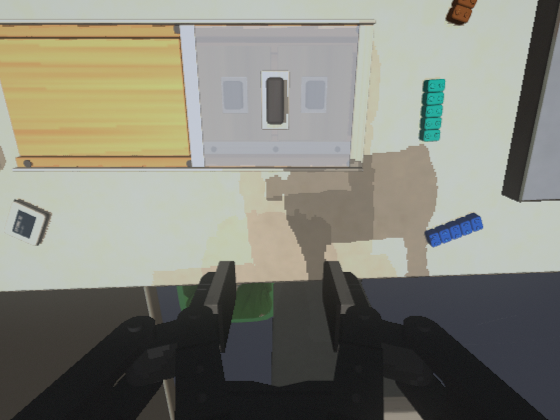

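The door is shut against its stop, with the pull at (275,100), i.e. y 88.1 against the expected 88.5. The boards show flat under it, and the card case and loupe are where they were. The stick was not picked up in this last view, but it had not moved when I last measured it. Handing in.

```bash
python3 -c "
from bench import ctrl
print(ctrl.close_job())"
```

```text
the job is handed in; nothing more can be done
None
```

The job is handed in: both white strips found on the desk lie flat in the well under the two seated boards, the door is shut against its stop, and the card case, loupe and usb stick were left where they stood.

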